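Switch the rooftop water diverter to the blue outlet

TASK

The red lever of the water diverter on the lavadero stands in the middle, off slot. Work it gently, feeling your way and without forcing it against the plastic teeth, through the zigzag gate into the end slot marked by the blue tile, let it drop fully down into that slot, and let go of it. Do not bump the copper pipe that runs above the lever, and leave the brush, clothespins, jar and clip where they lie.

Things in the scene. Friction and masses are not known exactly. Their poses are not given: they have to be found in the camera images.
- console: Grey water diverter box, 380 mm wide (y), 190 deep, 170 high, fixed. Origin on the ledge, z up, front (-x) roughly to the robot, yaw varies. The lever's shaft is parallel to y, 60 mm above the origin; the lever slides along it (y) and rocks about it. A panel slopes down to the front, normal 36 deg from vertical towards -x, surface 114 mm from the shaft (tiles, insert: up to 118).
- gate: The gate with its teeth, fixed in the console, same origin and axes: a zigzag slot in the panel; the lever's stem, 14 mm square, passes through it. Lower lane: lever joint 0; upper lane: joint 0.22 to 0.26, aim at 0.24. Lanes are 18.5 mm wide. Mirror-symmetrical about the console's y = 0. Way from off slot to either end: up, out along the upper lane, down, out along the lower lane, up, out along the upper lane, down.
- off_slot (a point): Off slot, lower lane, at y = 0, 19 mm wide, open only upward. From it, in the upper lane, a tooth hanging from above stops the stem's centre at |y| = c + 2.5 mm; there a 19 mm wide crossing, centred on |y| = c, leads down. Next, in the lower lane, a tooth from below stops it at |y| = c + 33.5 mm; there a 19 mm crossing, centred on |y| = c + 31 mm, leads up. Then upper lane to the end wall.
- end_slot_a (a point): End slot at the console's y = +154 mm: a pocket of the lower lane, 19 mm wide, open only upward; above it the end wall stops the stem at |y| = 156.5 mm. The teeth of each side sit on a yellow insert, set anew each start, each side by itself: c is 48 to 76 mm and is not reported. Feel for it: the stem strikes a tooth squarely and stops; back off 2 to 3 mm before going up or down.
- end_slot_b (a point): The same end slot at the console's y = -154 mm. The plastic gate must not be pressed with more than 30 N: meet its stops slowly (15 mm/s or less) and halt at 5 to 8 N. The points of the slots lie where the axis of a lever resting in them passes the panel's middle plane.
- lever_grip (a point): Point on the axis of the lever's red grip, 165 mm from the shaft, best held here. The grip is a straight bar 24 x 24 mm, 66 mm long, from 134 to 200 mm from the shaft along the lever; two of its flat sides face along the console's y, with free space beside them. The lever leans from vertical towards the console's -x (front) by 43.2 deg at lever joint 0.
- lever (a joint): Rocking angle of the lever about the shaft, rad: 0 (within 0.03) at rest at the bottom of the off slot, an end slot or the lower lane (lean 43.2 deg to the front). It grows as the lever is lifted away from the front; the lean falls by as much (29.4 deg at 0.24). Spring and weight press it down to the front with about 3 N at the grip: let go, it drops.
- carriage (a joint): Position of the lever along the shaft, m, along the console's y: within 2 mm of 0 at the start. It stays where it is left; sliding it takes about 1.5 N plus 8 N per m/s.
- tag_blue: Blue tile 52 x 32 x 4 mm on the sloping panel, just below one of the two end slots: the slot wanted. Origin: its centre; axes parallel to the console's. It has the y of that end slot's centre, 154 mm from the console's middle, at +y or at -y.
- tag_green: Green tile of the same size below the other end slot, not wanted. (A fixed white tile marks the off slot.)
- pipe: Copper pipe, 22 mm thick, fixed on the console, same origin and axes. Runs along y from -255 to 255 mm, axis at x = -39, z = 272 mm, above and behind the grip; both ends slope back to x = 45, z = 200 mm, then go straight down. A gripper that points straight down meets it when the lever is lifted; tilted along the lever (29 to 43 deg) it clears it by about 15 mm.
- brush: Blue scrub brush, 185 x 56 mm, 70 mm high with its handle, loose in front of the console. Origin under its centre. To be left alone.
- pin1: Green clothespin, 80 x 12 x 17 mm, loose in front of the console. To be left alone.
- pin2: Second green clothespin, the same.
- pin3: Third green clothespin, the same.
- jar: Empty open glass jar, 80 mm across, 120 mm high, loose beside the console on its +y side. Origin under its centre. To be left alone.
- clip: Bent steel bucket handle clip, 100 x 46 x 10 mm, loose on the ledge at the console's +y side. To be left alone.

How it is judged (in metres and radians):
On the way, in this order (a step that is already met when the one before it is completed fails the run):
1. the lever is lifted out of the off slot (value of joint lever above 0.17 rad), for 0.1 s.
2. the lever is down in the lower lane between the off slot and the slot at the blue tile (value of joint lever below 0.05 rad and (y of lever_grip in the frame of tag_blue between 0.03 and 0.11 m or y of lever_grip in the frame of tag_blue between -0.11 and -0.03 m)), for 0.1 s.
3. the lever is up again, above the slot at the blue tile (value of joint lever above 0.17 rad and y of lever_grip in the frame of tag_blue between -0.02 and 0.02 m), for 0.1 s.
At the end, for the whole second after the job is handed in: The lever rests in the end slot at the blue tile: within 9 mm of the tile's centre along the console's y and down (lever joint below 0.05 rad), at rest and released; brush, clothespins, jar and clip are within 30 mm of where they lay (value of joint lever between -0.05 and 0.05 rad and y of lever_grip in the frame of tag_blue between -0.009 and 0.009 m and velocity of joint lever between -0.05 and 0.05 rad/s and distance of each of brush, pin1, pin2, pin3, jar, clip from where it was at the start of the episode below 0.03 m); the robot touches nothing.
It fails at once if the lever is forced: the gate and its teeth are pressed with more than 30 N (contact force between gate and anything else above 30 N).
It fails at once if the copper pipe is bumped (more than 10 N) (contact force between any of the arm, the fingers and pipe above 10 N).
It fails at once if the brush, a clothespin, the jar or the clip is shifted by more than 30 mm (distance of any of brush, pin1, pin2, pin3, jar, clip from where it was at the start of the episode above 0.03 m).
It also fails if it takes over 54 s, if anything falls off the work surface, if the arm or the gripper's body presses on something with over 40 N, if the wrist force passes 120 N, or if a joint passes its speed limit or range.

ROBOT

A 6-joint arm with a two-finger parallel gripper is mounted at the origin on the work surface. World frame = base frame: x ahead of the robot, y to its left, z up, the work surface at z = 0. Lengths are in m, angles in degrees, forces in N, time in s.
With the tool pointing down it reaches from about 0.325 to 0.85 m from the base axis. Payload 15.5 kg.
Tool frame: the origin (TCP) lies midway between the tips of the shut fingers; the grasp point (between the pads) lies 19 mm behind it; z points along the fingers, y is the line along which they close (so a half turn about z gives the same grasp; the last joint's range is limited). The gripper opens to 91 mm and grips with 3 to 60 N. Pads are 32 mm wide; open, the fingers measure 118 mm over their backs; the gripper's body (76 mm by 178 mm) begins 60 mm behind the grasp point.
Start: joints at [-74.628, 28.281, 77.091, -0, 74.628, -5.472], TCP at [0.222, -0.584, 0.214] pointing down, gripper open.
Joint ranges: [-166.48, 166.48], [-47.26, 123.95], [12.59, 153.08], [-70.14, 250.14], [6.76, 159.57], [-176.63, 176.63]. Speed limits (degrees/s): [108.29, 108.29, 147.25, 172.46, 172.46, 172.46].

INTERFACE

Orientations are given as a 3x3 rotation matrix whose columns are the frame's x, y, z axes.
In Python, from bench import ctrl gives the robot as it stands. The module is installed in compiled form; this text tells all that it offers. Calls block until the motion is done:
- ctrl.goto(position, orientation): joint-space move of the TCP to a pose.
- ctrl.move_l(position, vel=0.15, ori=None, contact_N=None): straight line of the TCP; ori=None keeps the orientation; vel is the mean speed in m/s. With contact_N (N) it stops when the force on the tool has changed by that much, and returns True; else False.
- ctrl.movej(angles): joint-space move.
- ctrl.command_gripper(opening): opening from 0.0 (shut) to 1.0 (fully open); the grip force is fixed at half the most; returns when the fingers have stopped.
- ctrl.sleep(seconds).
- ctrl.ik(position, orientation): joint angles nearest the present ones, or None.
- ctrl.read_camera(name): name is "scene" or "top" or "wrist"; returns the picture (480x640x3 uint8, blue, green, red); there is no depth.
- ctrl.camera_params(name): a dict with "fx", "fy", "cx", "cy" (pixels), "pose" (4x4, takes a point from camera to world coordinates); the wrist camera has in their place "T_tool_cam" (4x4, takes a point from camera to tool coordinates, whose origin is the TCP and whose axes are the flange's). Camera axes: x right, y up, looking along -z (the intrinsics and any distortion apply to the point x, -y, -z); pixel columns grow to the right and rows downward; lengths in m; the calibration is good to about 2 mm. A picture is of the moment at which its call begins: read the wrist's pose just before it. camera_params takes no time and is no camera call.
A pose or a line that the arm cannot do raises ctrl.MotionError and nothing moves.
- ctrl.sign_off(): hands the job in; it is judged then, once.
Readings, each from a call of its own:
- ctrl.current_t(): time.
- ctrl.current_q(): joint angles.
- ctrl.current_dq(): joint speeds.
- ctrl.current_effort(): joint torques, N m.
- ctrl.current_tool_pos(): TCP position.
- ctrl.current_eef_rot(): TCP orientation.
- ctrl.current_contact_force(): force on the tool from outside, world axes, zero at the start.
- ctrl.current_wrist_torque(): the same for the moment, N m.
- ctrl.current_grip_width(): opening from 0.0 (shut) to 1.0 (fully open).
- ctrl.current_grasp_force(): force on a finger pad.
Only numpy, scipy, OpenCV 4.12 (cv2) and the standard library are available. Lean on these libraries where they do the work, as an engineer would, in place of code of your own. Each camera call takes 0.05 s, during which the arm holds its last target. There are 200 camera calls.

## Working session

There is one attempt and no reset: what is moved stays moved. The work goes in short steps, each a Python script; the robot and the scene stay as the last script left them, time stands still between calls to the robot, and variables do not carry over. Pictures are saved under pics/ and viewed, at most 10 in all, crops included, and the job is handed in when it is done.

```bash
mkdir -p pics; python3 - <<'E'
from bench import ctrl
import cv2,numpy as np
for n in("scene","top"):
    im=ctrl.read_camera(n);cv2.imwrite(f"pics/{n}0.png",im);p=ctrl.camera_params(n)
    print(n,{k:(np.round(v,4).tolist() if not isinstance(v,str) else v) for k,v in p.items()})
print(ctrl.camera_params("wrist"),ctrl.current_t())
E
```

```text
scene {'fx': 583.4153, 'fy': 583.4153, 'cx': 318.4708, 'cy': 236.5086, 'pose': [[0.9971, 0.0721, -0.0253, 0.5457], [-0.0763, 0.9535, -0.2916, -0.2914], [0.0031, 0.2927, 0.9562, 1.3062], [0.0, 0.0, 0.0, 1.0]]}
top {'fx': 589.4853, 'fy': 589.4853, 'cx': 325.8281, 'cy': 246.7856, 'pose': [[-0.0159, 0.9954, -0.0946, 0.4407], [-0.9999, -0.0164, -0.0045, 0.0783], [-0.0061, 0.0946, 0.9955, 1.2067], [0.0, 0.0, 0.0, 1.0]]}
{'fx': 360.876986914636, 'fy': 360.876986914636, 'cx': 327.30422922440806, 'cy': 242.33920786874498, 'T_tool_cam': array([[-1.17499796e-03,  9.65214831e-01,  2.61455446e-01,
         7.37934992e-02],
       [ 9.99999292e-01,  1.08468713e-03,  4.89724066e-04,
        -1.44002637e-03],
       [ 1.89091574e-04,  2.61455836e-01, -9.65215422e-01,
        -1.70589788e-01],
       [ 0.00000000e+00,  0.00000000e+00,  0.00000000e+00,
         1.00000000e+00]])} 0.1
```

View pics/scene0.png

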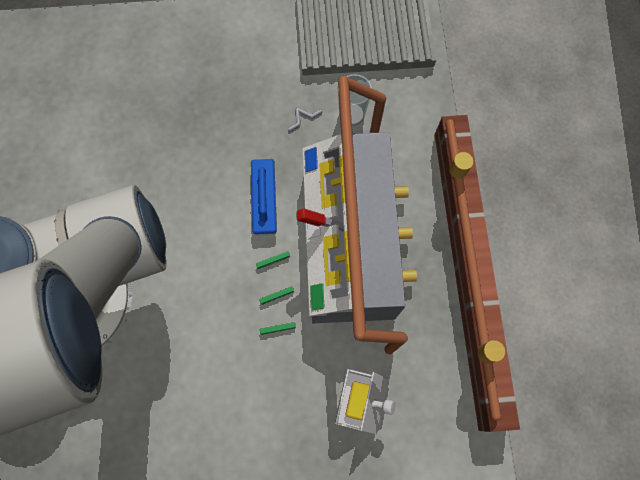

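View pics/top0.png

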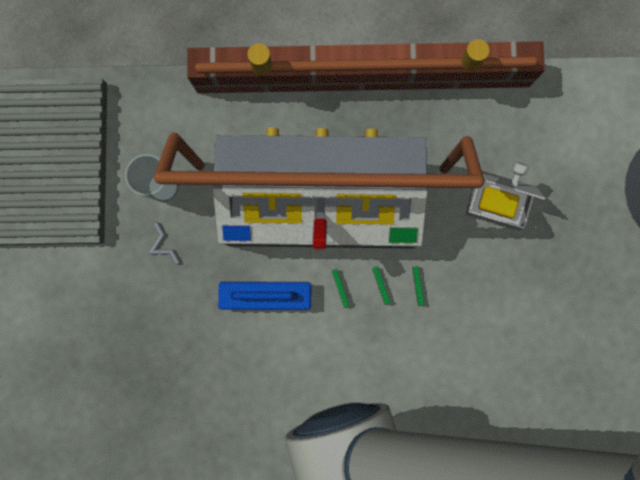

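Both views show the blue tile on the +y side (top: 237,233; scene: 310,159) and the green one on the other side (top: 404,235; scene: 317,296). The red grip is in the middle, below the pipe. I'll triangulate these three by colour.

```bash
cat > meas.py <<'E'
import cv2,numpy as np
from bench import ctrl
rng={'blue':((105,120,60),(125,255,255)),'green':((50,120,50),(80,255,255)),'red':((0,170,60),(5,255,255))}
guess={'scene':{'blue':(310,159),'green':(317,296),'red':(311,216)},'top':{'blue':(237,233),'green':(404,235),'red':(320,233)}}
def ray(n,u,v):
    p=ctrl.camera_params(n);T=p['pose']
    d=T[:3,:3]@np.array([(u-p['cx'])/p['fx'],-(v-p['cy'])/p['fy'],-1]);return T[:3,3],d/np.linalg.norm(d)
def cross(a,b):
    A=np.zeros((3,3));r=np.zeros(3)
    for o,d in(a,b):
        P=np.eye(3)-np.outer(d,d);A+=P;r+=P@o
    x=np.linalg.solve(A,r);return x,[1e3*np.linalg.norm((np.eye(3)-np.outer(d,d))@(x-o)) for o,d in(a,b)]
if __name__=="__main__":
    R={}
    for n in('scene','top'):
        im=cv2.imread(f'pics/{n}0.png');h=cv2.cvtColor(im,cv2.COLOR_BGR2HSV)
        for c in rng:
            m=cv2.inRange(h,*map(np.array,rng[c]))
            k,l,s,ce=cv2.connectedComponentsWithStats(m)
            i=min([i for i in range(1,k) if s[i,4]>40],key=lambda i:np.hypot(*(ce[i]-guess[n][c])))
            R[n,c]=ce[i];print(n,c,ce[i].round(1),s[i])
    for c in rng: 
        x,e=cross(*[ray(n,*R[n,c]) for n in('scene','top')]);print(c,x.round(4),np.round(e,1))
        R[c]=x
    d=R['blue']-R['green'];print('sep',np.linalg.norm(d),'yaw',np.degrees(np.arctan2(-d[0],d[1])),d)
    m=(R['blue']+R['green'])/2
    y=d[:2]/np.linalg.norm(d[:2]);xa=np.array([y[1],-y[0]])
    s=(.06+.117*np.cos(np.radians(36))-m[2])/np.sin(np.radians(36))
    xl=-.117*np.sin(np.radians(36))-s*np.cos(np.radians(36));o=m[:2]-xl*xa
    print('slope s',s,'tile local x',xl,'origin',o)
    g=R['red'][:2]-o;print('red local',g@xa,g@y,R['red'][2],'expect about -.1143,0,.1817')
E
python3 meas.py
```

```text
scene blue [310.4 159.3] [305 147  12  25 252]
scene green [316.7 296.6] [311 284  13  26 295]
scene red [310.1 216.9] [297 209  28  16 322]
top blue [236.3 232.8] [223 226  28  15 392]
top green [402.9 234.8] [389 228  28  15 375]
top red [319.3 234. ] [313 219  13  30 299]
blue [0.5727 0.2485 0.1235] [0.2 0.2]
green [ 0.5635 -0.0594  0.1246] [0.1 0.1]
red [0.5612 0.0942 0.1821] [0.5 0.5]
sep 0.3080399898011784 yaw -1.712187730653278 [ 0.00920382  0.30790032 -0.00114874]
slope s 0.05209327019253329 tile local x -0.1109152153965447 origin [0.6789712  0.09127356]
red local -0.11779472231925847 -0.0005815197834524051 0.18210697405694917 expect about -.1143,0,.1817
```

The fit agrees with the given sizes: tile spacing is 308.0 mm, the rays miss by under 0.5 mm, and the grip is within 3.5 mm of where it should be. Next I approach along the lever and grasp it.

```bash
cat > h.py <<'E'
import numpy as np,cv2
from bench import ctrl
from scipy.spatial.transform import Rotation as Ro
YAW=np.radians(-1.71);O=np.array([.679,.0913,.06])
C=Ro.from_euler('z',YAW).as_matrix()
L0=np.radians(43.2)
def pose(y,a,r=.146):
    l=L0-a;u=np.array([-np.sin(l),0,np.cos(l)]);z=-u;yy=np.array([0,1.,0]);x=np.cross(yy,z)
    return O+C@(r*u+[0,y,0]),C@np.column_stack([x,yy,z])
def loc():   # carriage y, angle from grasp-point position, radius(TCP), local force (tang(up), y, radial)
    p=C.T@(np.array(ctrl.current_tool_pos())-O);R=C.T@np.array(ctrl.current_eef_rot())
    z=R[:,2];g=p-.019*z;a=L0-np.arctan2(-g[0],g[2])
    f=C.T@np.array(ctrl.current_contact_force());u=-z;t=np.array([u[2],0,-u[0]])
    return p[1],a,np.hypot(p[0],p[2]),np.array([f@t,f[1],f@u])
def show(s=''):
    y,a,r,f=loc();print(f"{s} t={ctrl.current_t():.1f} y={y*1e3:.1f} a={a:.3f} r={r*1e3:.1f} f(t,y,r)={f.round(1)} grip={ctrl.current_grip_width():.3f}")
def lin(y,a,r=.146,vel=.03,c=None):
    p,R=pose(y,a,r);return ctrl.move_l(p,vel,R,c)
E
python3 - <<'E'
from h import *
p,R=pose(0,0,.146+.14)
A=Ro.from_euler('z',-50,degrees=True).as_matrix()
for q in((A@p,A@R),(p,R),pose(0,0),pose(0,.26),pose(.157,.26),pose(.157,0)):
    print(q[0].round(3),ctrl.ik(*q))
print(ctrl.current_eef_rot())
E
```

```text
[ 0.385 -0.308  0.268] [-39.74587825   2.23642347 125.22345108 -39.63217591  12.85434032
 -42.29936032]
[0.483 0.097 0.268] [ 10.25412175   2.23642347 125.22345108 -39.63217591  12.85434032
 -42.29936032]
[0.579 0.094 0.166] [  6.99391944  22.56884221 123.2254268  214.6622639   10.49458945
  62.15631895]
[0.61  0.093 0.189] [  4.97446893  19.98847777 105.32334787  -7.05004238  26.72217033
 -77.80515233]
[0.614 0.25  0.189] [ 23.06666763  24.298904    97.22427176 -20.71465071  34.17751643
 -50.51118928]
[0.584 0.251 0.166] None
[[ 9.34555909e-01  3.55816216e-01 -2.70639550e-04]
 [ 3.55816293e-01 -9.34555279e-01  1.09355536e-03]
 [ 1.36177110e-04 -1.11828659e-03 -9.99999365e-01]]
```

```bash
python3 - <<'E'
from h import *
def P(y,a,r,tilt,fl):
    l=L0-a;g=O+C@(np.array([-np.sin(l),0,np.cos(l)])*(r+.019)+[0,y,0])
    t=np.radians(tilt);z=np.array([np.sin(t),0,-np.cos(t)]);yy=np.array([0,fl,0.])
    R=C@np.column_stack([np.cross(yy,z),yy,z]);return g+.019*R[:,2],R
for fl in(1,-1):
  for tilt in(29.4,32,35,38,43.2):
    print(fl,tilt)
    for a in((0,0,.286),(0,0,.146),(0,.24,.146),(.1,0,.146),(.157,.24,.146),(.157,0,.146),(.157,0,.286)):
        q=ctrl.ik(*P(*a,tilt,fl));print('  ',a,None if q is None else q.round(0).tolist())
E
```

```text
1 29.4
   (0, 0, 0.286) [8.0, 3.0, 114.0, -8.0, 34.0, -75.0]
   (0, 0, 0.146) [6.0, 20.0, 112.0, -11.0, 19.0, -73.0]
   (0, 0.24, 0.146) [5.0, 20.0, 107.0, -8.0, 24.0, -77.0]
   (0.1, 0, 0.146) [19.0, 23.0, 107.0, -25.0, 24.0, -49.0]
   (0.157, 0.24, 0.146) [23.0, 24.0, 98.0, -23.0, 32.0, -48.0]
   (0.157, 0, 0.146) [25.0, 24.0, 103.0, -28.0, 28.0, -41.0]
   (0.157, 0, 0.286) [31.0, 10.0, 105.0, -24.0, 42.0, -42.0]
1 32
   (0, 0, 0.286) [8.0, 2.0, 116.0, -11.0, 30.0, -72.0]
   (0, 0, 0.146) [6.0, 20.0, 114.0, -16.0, 14.0, -68.0]
   (0, 0.24, 0.146) [5.0, 20.0, 109.0, -11.0, 20.0, -74.0]
   (0.1, 0, 0.146) [19.0, 23.0, 109.0, -32.0, 21.0, -42.0]
   (0.157, 0.24, 0.146) [24.0, 24.0, 100.0, -28.0, 29.0, -42.0]
   (0.157, 0, 0.146) [26.0, 24.0, 105.0, -35.0, 25.0, -34.0]
   (0.157, 0, 0.286) [32.0, 10.0, 107.0, -28.0, 39.0, -38.0]
1 35
   (0, 0, 0.286) [9.0, 2.0, 119.0, -14.0, 25.0, -69.0]
   (0, 0, 0.146) [6.0, 20.0, 117.0, -29.0, 9.0, -55.0]
   (0, 0.24, 0.146) [6.0, 20.0, 111.0, -17.0, 15.0, -68.0]
   (0.1, 0, 0.146) [20.0, 23.0, 112.0, -45.0, 17.0, -28.0]
   (0.157, 0.24, 0.146) [25.
[... 2058 characters left out ...]
 109.0, -34.0, 36.0, 149.0]
-1 38
   (0, 0, 0.286) [9.0, 2.0, 121.0, -19.0, 21.0, 117.0]
   (0, 0, 0.146) None
   (0, 0.24, 0.146) [6.0, 20.0, 114.0, -29.0, 10.0, 124.0]
   (0.1, 0, 0.146) [21.0, 23.0, 114.0, -63.0, 15.0, 170.0]
   (0.157, 0.24, 0.146) [26.0, 24.0, 105.0, -47.0, 23.0, 157.0]
   (0.157, 0, 0.146) [28.0, 25.0, 110.0, -59.0, 21.0, 171.0]
   (0.157, 0, 0.286) [35.0, 10.0, 111.0, -41.0, 34.0, 156.0]
-1 43.2
   (0, 0, 0.286) [10.0, 2.0, 125.0, -40.0, 13.0, 138.0]
   (0, 0, 0.146) [7.0, 23.0, 123.0, 215.0, 10.0, -118.0]
   (0, 0.24, 0.146) None
   (0.1, 0, 0.146) None
   (0.157, 0.24, 0.146) None
   (0.157, 0, 0.146) None
   (0.157, 0, 0.286) [37.0, 10.0, 115.0, -56.0, 31.0, 172.0]
```

```bash
python3 - <<'E'
s=open('h.py').read()
i=s.index('def pose');j=s.index('def loc')
s=s[:i]+'''T=np.radians(29.4);zt=np.array([np.sin(T),0,-np.cos(T)]);yt=np.array([0,1.,0])
R0=C@np.column_stack([np.cross(yt,zt),yt,zt])
def pose(y,a,rg=.165,back=0):   # TCP pose, constant tilt; rg = grasp point radius
    l=L0-a;g=np.array([-rg*np.sin(l),y,rg*np.cos(l)])
    return O+C@(g+(.019-back)*zt),R0
'''+s[j:]
i=s.index('    p=C.T');j=s.index('def show')
s=s[:i]+'''    g=C.T@(np.array(ctrl.current_tool_pos())-O)-.019*zt
    l=np.arctan2(-g[0],g[2]);u=np.array([-np.sin(l),0,np.cos(l)]);t=np.array([u[2],0,-u[0]])
    f=C.T@np.array(ctrl.current_contact_force())
    return g[1],L0-l,np.hypot(g[0],g[2]),np.array([f@t,f[1],f@u])
'''+s[j:]
i=s.index('def lin')
s=s[:i]+'''def lin(y,a,rg=.165,vel=.03,c=None,back=0):
    p,R=pose(y,a,rg,back);return ctrl.move_l(p,vel,R,c)
'''
open('h.py','w').write(s)
E
python3 - <<'E'
from h import *
p,R=pose(0,0,back=.14)
A=Ro.from_euler('z',-50,degrees=True).as_matrix()
ctrl.goto(A@p,A@R);show('mid')
ctrl.goto(p,R);show('pre')
w=ctrl.read_camera('wrist');cv2.imwrite('pics/w1.png',w)
E
```

```text
mid t=1.3 y=-426.4 a=-0.096 r=367.3 f(t,y,r)=[0.2 0.4 0.1] grip=1.002
pre t=2.9 y=-0.7 a=0.111 r=302.6 f(t,y,r)=[-0.   1.  -0.1] grip=0.998
```

View pics/w1.png

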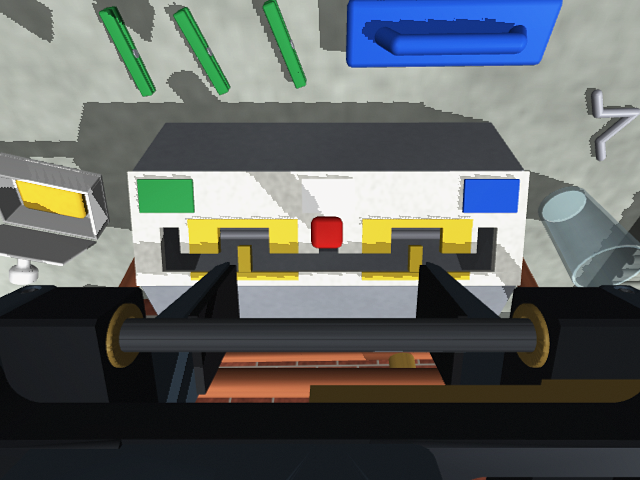

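The wrist view shows the red grip at (327,232), centred between the open fingers. The blue-side lower lane opening spans u = 390–442 and the hanging tooth starts near u = 410, which suggests c ≈ 70 mm. I'll check that by feel. Next: grasp the grip and lift.

```bash
python3 - <<'E'
from h import *
print(lin(0,0,back=0,vel=.08,c=8));show('at grip')
ctrl.command_gripper(0.0);show('gripped');print(ctrl.current_grasp_force())
y0=loc()[0]
for a in(.06,.12,.18):
    print(lin(0,a,vel=.03,c=15));show(f'lift {a}')
E
```

```text
False
at grip t=4.8 y=0.0 a=0.002 r=165.2 f(t,y,r)=[0.2 0.9 0.2] grip=0.996
gripped t=5.9 y=0.0 a=-0.000 r=165.0 f(t,y,r)=[-0.3  0.1  0.9] grip=0.261
29.997481405735016
False
lift 0.06 t=6.4 y=-0.1 a=0.060 r=165.0 f(t,y,r)=[-5.4 -0.2 -0.7] grip=0.266
False
lift 0.12 t=6.8 y=-0.0 a=0.122 r=165.0 f(t,y,r)=[-4.5 -1.2 -1.5] grip=0.262
False
lift 0.18 t=7.3 y=-0.0 a=0.181 r=165.0 f(t,y,r)=[-5.  -1.4  0.2] grip=0.267
```

```bash
python3 - <<'E'
from h import *
print(lin(0,.24,vel=.02,c=8));show('.24')
print(lin(0,.285,vel=.008,c=5));show('roof')
E
```

```text
False
.24 t=8.0 y=-0.0 a=0.238 r=165.0 f(t,y,r)=[-5.7 -1.3  1.3] grip=0.262
False
roof t=9.1 y=-0.0 a=0.282 r=165.0 f(t,y,r)=[-6.1 -0.7  3.3] grip=0.262
```

```bash
python3 - <<'E'
from h import *
for a in(.295,.305,.315,.325):
    r=lin(0,a,vel=.008,c=4);show(f'{a} {r}')
    if r or loc()[3][0]<-11: break
w=ctrl.read_camera('wrist');cv2.imwrite('pics/w2.png',w)
E
```

```text
0.295 False t=9.4 y=-0.0 a=0.292 r=165.0 f(t,y,r)=[-5.4 -1.7  3.2] grip=0.261
0.305 False t=9.8 y=-0.0 a=0.303 r=165.1 f(t,y,r)=[-5.3 -2.   4.5] grip=0.258
0.315 True t=10.0 y=-0.1 a=0.304 r=165.0 f(t,y,r)=[-0.9 -0.8  7.2] grip=0.260
```

View pics/w2.png

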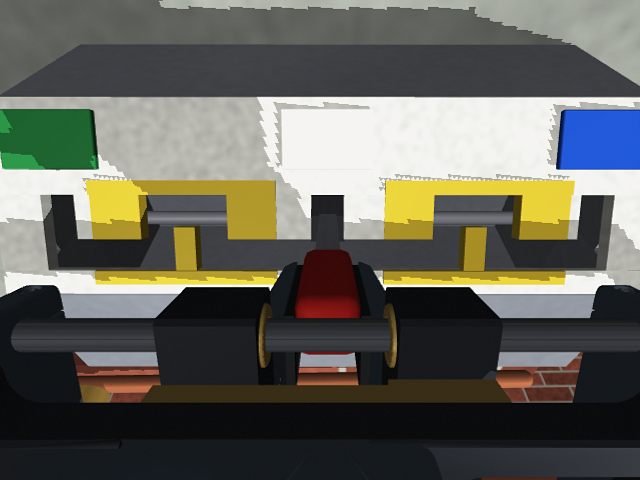

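The wrist view shows the grip held squarely at (328,300), clear of the pipe, with the stem in the upper lane. The force change at a = 0.304 is ambiguous, so I'll take static readings, step further, and then scan back.

```bash
python3 - <<'E'
from h import *
def F(s):
    ctrl.sleep(.15);f=np.mean([loc()[3] for _ in range(1)],0);m=C.T@np.array(ctrl.current_wrist_torque())
    y,a,r,_=loc();print(s,f"t={ctrl.current_t():.1f} a={a:.3f} y={y*1e3:.1f}",f.round(1),'M',m.round(2))
F('now');F('now')
for a in(.31,.29,.27,.25,.23):
    lin(0,a,vel=.02,c=9);F(a)
E
```

```text
now t=10.2 a=0.304 y=-0.1 [-1.1 -1.3  6.9] M [ 0.04  0.06 -0.11]
now t=10.3 a=0.304 y=-0.1 [-1.2 -0.2  7.3] M [ 0.04  0.03 -0.05]
0.31 t=10.7 a=0.304 y=-0.1 [-0.2 -0.2  7.2] M [ 0.12 -0.37 -0.  ]
0.29 t=11.1 a=0.293 y=0.1 [-0.1 -0.5  1.1] M [ 0.06 -0.52 -0.04]
0.27 t=11.6 a=0.268 y=0.0 [-1.4 -0.   0.7] M [0.29 0.19 0.08]
0.25 t=12.0 a=0.249 y=0.0 [-1.2  0.2 -1.2] M [ 0.36 -0.01  0.16]
0.23 t=12.5 a=0.229 y=-0.0 [-0.4  1.  -2.6] M [ 0.37 -0.08  0.13]
```

```bash
python3 - <<'E'
from h import *
show();w=ctrl.read_camera('wrist');s=ctrl.read_camera('scene')
w2=cv2.imread('pics/w2.png')
c=lambda i:cv2.resize(i[180:400,230:430],None,fx=2,fy=2)
o=np.hstack([c(w2),c(w)]);s=cv2.resize(s[180:260,270:370],(200,160),interpolation=cv2.INTER_CUBIC)
o[:160,600:800]=s
cv2.imwrite('pics/w3.png',o);print(ctrl.current_grasp_force())
E
```

```text
t=12.5 y=-0.0 a=0.229 r=165.0 f(t,y,r)=[-0.4  1.  -2.6] grip=0.260
29.99942511320114
```

View pics/w3.png

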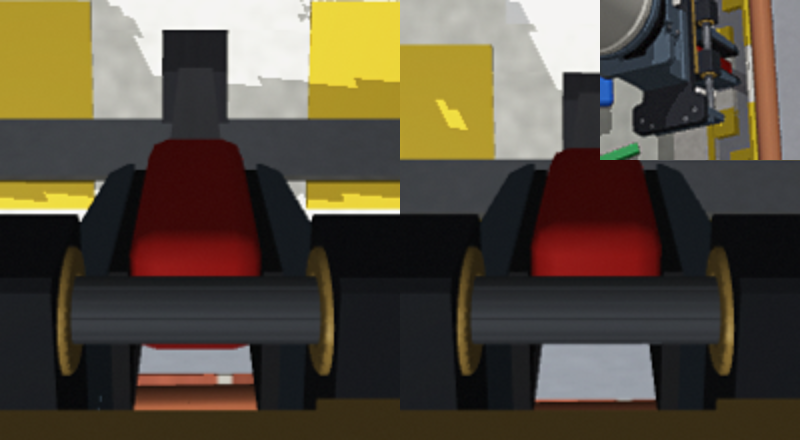

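The grip is still held squarely. I'll get the true lever angle from the grip's edges: the bottom front edge is at v ≈ 250 (w2) and 255 (w3), and the top front edge at v ≈ 297 and 296.

```bash
python3 - <<'E'
from h import *
P=ctrl.camera_params('wrist');Tc=P['T_tool_cam']
def proj(j,at,d,off):
    l=L0-j;u=np.array([-np.sin(l),0,np.cos(l)]);fr=np.array([-np.cos(l),0,-np.sin(l)])
    X=O+C@(d*u+off*fr);p,R=pose(0,at)
    x=Tc[:3,:3].T@((R.T@(X-p))-Tc[:3,3]);return P['cy']-P['fy']*x[1]/-x[2]
for at in(.304,.229):
    print(at)
    for j in np.arange(at-.1,at+.061,.02):
        print(f"  j={j:.3f} gripbot {proj(j,at,.134,.012):.1f} griptop {proj(j,at,.2,.012):.1f} rear {proj(j,at,.2,-.012):.1f} panel lower-lane floor edge", end=' ')
        # gate line reference: stem front at panel
        print(f"{proj(j,at,.114,.007):.1f}")
    # lanes edges on panel surface (114 plane): lower lane centre j=0, upper j=.24, half 9.25mm
    n=np.radians(36)
    for nm,s in(('low front',-9.25),('up rear',0)):
        # point on panel plane where lever axis at joint crosses
        j=0 if nm=='low front' else .24
        l=L0-j;d=.114/np.cos(l-n);q=np.array([-d*np.sin(l),0,d*np.cos(l)])
        t=np.array([-np.cos(n),0,-np.sin(n)])
        q=q+t*(.00925 if j==0 else -.00925)
        p,R=pose(0,at);x=Tc[:3,:3].T@((R.T@(O+C@q-p))-Tc[:3,3]);print(nm,P['cy']-P['fy']*x[1]/-x[2])
E
```

```text
0.304
  j=0.204 gripbot 237.4 griptop 278.2 rear 341.4 panel lower-lane floor edge 238.4
  j=0.224 gripbot 242.5 griptop 289.3 rear 351.0 panel lower-lane floor edge 242.3
  j=0.244 gripbot 247.5 griptop 300.2 rear 360.4 panel lower-lane floor edge 246.2
  j=0.264 gripbot 252.5 griptop 310.9 rear 369.4 panel lower-lane floor edge 250.0
  j=0.284 gripbot 257.4 griptop 321.4 rear 378.0 panel lower-lane floor edge 253.7
  j=0.304 gripbot 262.3 griptop 331.6 rear 386.4 panel lower-lane floor edge 257.4
  j=0.324 gripbot 267.2 griptop 341.5 rear 394.4 panel lower-lane floor edge 261.1
  j=0.344 gripbot 271.9 griptop 351.1 rear 402.0 panel lower-lane floor edge 264.8
  j=0.364 gripbot 276.6 griptop 360.4 rear 409.4 panel lower-lane floor edge 268.3
low front 194.0093961120625
up rear 272.6274842807727
0.229
  j=0.129 gripbot 240.9 griptop 269.0 rear 334.1 panel lower-lane floor edge 244.2
  j=0.149 gripbot 245.9 griptop 280.3 rear 344.2 panel lower-lane floor edge 248.1
  j=0.169 gripbot 251.0 griptop 291.4 rear 354.1 panel lower-lane floor edge 251.9
  j=0.189 gripbot 256.0 griptop 302.4 rear 363.7 panel lower-lane floor edge 255.7
  j=0.209 gripbot 260.9 griptop 313.2 rear 373.1 panel lower-lane floor edge 259.5
  j=0.229 gripbot 265.8 griptop 323.8 rear 382.1 panel lower-lane floor edge 263.3
  j=0.249 gripbot 270.7 griptop 334.1 rear 390.8 panel lower-lane floor edge 267.0
  j=0.269 gripbot 275.6 griptop 344.3 rear 399.2 panel lower-lane floor edge 270.7
  j=0.289 gripbot 280.3 griptop 354.2 rear 407.3 panel lower-lane floor edge 274.3
low front 215.22978403788557
up rear 291.87973104927846
```

The images agree: gate edges are predicted within 3 px, and the lever angle trails the tool by about 0.055 rad. So a = 0.304 was the roof (j ≈ 0.26), and the force hysteresis is twisting friction at the pads. I'll add a vision estimate of the joint angle, aim for j = 0.24 and feel for the first tooth.

```bash
cat >> h.py <<'E'
from scipy.optimize import brentq
PW=ctrl.camera_params('wrist');Tc=PW['T_tool_cam']
def jest():   # lever joint from lower front edge of the red grip in the wrist picture
    p=np.array(ctrl.current_tool_pos());R=np.array(ctrl.current_eef_rot());y=loc()[0]
    h=cv2.cvtColor(ctrl.read_camera('wrist'),cv2.COLOR_BGR2HSV)
    m=cv2.inRange(h,(0,150,40),(6,255,255))[200:400,310:345]
    v=200+np.median(m.argmax(0))
    def f(j):
        l=L0-j;X=O+C@np.array([-.134*np.sin(l)-.012*np.cos(l),y,.134*np.cos(l)-.012*np.sin(l)])
        x=Tc[:3,:3].T@((R.T@(X-p))-Tc[:3,3]);return PW['cy']+PW['fy']*x[1]/x[2]-v
    return brentq(f,-.3,.6)
def tilt_to(j,vel=.025,c=10):   # bring lever to joint j at present y, corrected by vision
    for _ in range(3):
        y,a,_,_=loc();e=j-jest()
        if abs(e)<.006: break
        if lin(y,a+e,vel=vel,c=c): print('contact');break
    show(f'j={jest():.3f}')
E
python3 - <<'E'
from h import *
print(jest());tilt_to(.24)
y,a,_,_=loc()
print(lin(.04,a,vel=.03,c=8));show(f'j={jest():.3f}')
if loc()[0]>.038:
    print(lin(.085,a,vel=.01,c=6));show(f'stop j={jest():.3f}')
E
```

```text
0.18081077325446018
contact
j=0.197 t=13.0 y=-0.1 a=0.243 r=164.9 f(t,y,r)=[0.1 1.7 6.6] grip=0.266
True
j=0.195 t=13.5 y=2.6 a=0.242 r=164.8 f(t,y,r)=[ 0.5 -4.8  4.8] grip=0.264
```

```bash
python3 - <<'E'
from h import *
y,a,_,_=loc();lin(0,a,vel=.02);show()
tilt_to(.24,c=16)
E
```

```text
t=13.8 y=-0.2 a=0.240 r=164.9 f(t,y,r)=[-1.  -1.1 -1.7] grip=0.263
j=0.232 t=14.9 y=-0.3 a=0.286 r=164.9 f(t,y,r)=[-6.4  0.2  4.2] grip=0.262
```

```bash
python3 - <<'E'
from h import *
_,a,_,_=loc()
r=lin(.042,a,vel=.03,c=9);show(f'{r} j={jest():.3f}')
if not r:
    r=lin(.085,a,vel=.009,c=6);show(f'stop {r} j={jest():.3f}')
E
```

```text
False j=0.230 t=16.5 y=41.9 a=0.284 r=164.9 f(t,y,r)=[-5.   0.4  1. ] grip=0.263
stop True j=0.231 t=19.6 y=72.5 a=0.281 r=164.8 f(t,y,r)=[ 0.8 -1.6  5.8] grip=0.264
```

```bash
python3 - <<'E'
from h import *
_,a,_,_=loc()
r=lin(.080,a,vel=.008,c=5);show(f'stop {r} j={jest():.3f}')
ctrl.sleep(.2);show()
E
```

```text
stop True j=0.231 t=20.0 y=72.5 a=0.281 r=164.8 f(t,y,r)=[ 1.9 -3.4  5.8] grip=0.263
 t=20.2 y=72.5 a=0.281 r=164.8 f(t,y,r)=[ 1.7 -1.7  5.7] grip=0.262
```

Stopped at y = 72.5 and again on re-probing, so c ≈ 70, in line with the picture. Back off to 70 and lower.

```bash
python3 - <<'E'
from h import *
_,a,_,_=loc()
lin(.070,a,vel=.02);show()
for d in(.06,.12,.18,.22):
    r=lin(.070,a-d,vel=.03,c=12);show(f'{r} j={jest():.3f}')
    if r: break
E
```

```text
t=20.5 y=69.9 a=0.281 r=164.9 f(t,y,r)=[-1.3  1.4 -1.7] grip=0.263
False j=0.166 t=21.0 y=70.0 a=0.217 r=164.9 f(t,y,r)=[-2.4  1.3 -4.5] grip=0.262
False j=0.112 t=21.6 y=70.0 a=0.158 r=165.0 f(t,y,r)=[-1.8  0.8 -4.7] grip=0.265
False j=0.056 t=22.1 y=70.0 a=0.098 r=165.0 f(t,y,r)=[-2.1  0.4 -3.3] grip=0.263
False j=0.025 t=22.5 y=70.0 a=0.059 r=165.0 f(t,y,r)=[-1.8  0.9 -1.8] grip=0.263
```

```bash
python3 - <<'E'
from h import *
_,a,_,_=loc()
r=lin(.070,a-.03,vel=.02,c=8);j=jest();show(f'{r} j={j:.3f}')
if abs(j)<.017:
    _,a,_,_=loc()
    r=lin(.094,a,vel=.03,c=9);show(f'{r} j={jest():.3f}')
    if not r:
        r=lin(.112,a,vel=.009,c=6);show(f'stop {r} j={jest():.3f}')
E
```

```text
False j=-0.005 t=23.0 y=70.0 a=0.028 r=165.0 f(t,y,r)=[-0.6  1.1 -1.7] grip=0.264
False j=-0.000 t=24.0 y=94.1 a=0.028 r=165.0 f(t,y,r)=[-1.   1.7 -1.9] grip=0.259
stop True j=-0.002 t=25.2 y=103.5 a=0.027 r=165.0 f(t,y,r)=[ 0.6 -0.2  2.6] grip=0.263
```

Stopped at 103.5, exactly c + 33.5. Back off to 101 and lift to 0.24.

```bash
python3 - <<'E'
from h import *
_,a,_,_=loc();Y=.101
lin(Y,a,vel=.02)
for d in(.08,.16,.22):
    r=lin(Y,a+d,vel=.03,c=16);show(f'{r} j={jest():.3f}')
    if r: break
else:
    tilt_to(.235,vel=.02,c=14)
E
```

```text
False j=0.055 t=26.1 y=100.6 a=0.100 r=165.0 f(t,y,r)=[-6.4  0.   0.6] grip=0.261
False j=0.127 t=26.7 y=100.7 a=0.184 r=164.9 f(t,y,r)=[-4.4 -1.4 -0.1] grip=0.259
False j=0.182 t=27.2 y=100.9 a=0.246 r=165.0 f(t,y,r)=[-3.9 -1.1  0.1] grip=0.259
j=0.234 t=28.3 y=100.9 a=0.304 r=165.1 f(t,y,r)=[-5.7 -1.1  4.3] grip=0.265
```

```bash
python3 - <<'E'
from h import *
_,a,_,_=loc()
r=lin(.146,a,vel=.03,c=9);show(f'{r} j={jest():.3f}')
if not r:
    r=lin(.162,a,vel=.009,c=6);show(f'stop {r} j={jest():.3f}')
E
```

```text
False j=0.234 t=30.0 y=146.1 a=0.304 r=165.1 f(t,y,r)=[-4.8 -0.3  3. ] grip=0.261
stop True j=0.231 t=31.2 y=156.3 a=0.301 r=165.0 f(t,y,r)=[-0.6 -2.1  5.2] grip=0.261
```

End wall at 156.3, where 156.5 was expected. Back off to 153.9, lower, then release.

```bash
python3 - <<'E'
from h import *
_,a,_,_=loc();Y=.1539
lin(Y,a,vel=.02);ctrl.sleep(.15)
for d in(.06,.12,.18,.22,.26):
    r=lin(Y,a-d,vel=.03,c=12);j=jest();show(f'{r} j={j:.3f}')
    if r or j<.012: break
E
```

```text
False j=0.172 t=32.1 y=153.9 a=0.238 r=164.9 f(t,y,r)=[-1.8  1.7 -2.9] grip=0.258
False j=0.116 t=32.7 y=153.8 a=0.178 r=164.9 f(t,y,r)=[-2.1  1.5 -6.1] grip=0.260
False j=0.057 t=33.2 y=153.8 a=0.119 r=165.0 f(t,y,r)=[-3.5  0.9 -4.8] grip=0.262
False j=0.021 t=33.6 y=153.9 a=0.079 r=165.0 f(t,y,r)=[-2.2  1.3 -5.1] grip=0.262
False j=-0.010 t=34.0 y=153.9 a=0.041 r=165.0 f(t,y,r)=[ 0.4  0.9 -3.5] grip=0.262
```

```bash
python3 - <<'E'
from h import *
ctrl.command_gripper(.65);ctrl.sleep(.3);show(f'j={jest():.3f}')
y,a,r,_=loc()
print(lin(y,a,r,vel=.1,back=.15,c=15));show()
w=ctrl.read_camera('wrist');cv2.imwrite('pics/w4.png',w)
E
```

```text
j=-0.009 t=35.1 y=153.9 a=0.041 r=165.0 f(t,y,r)=[-0.4  0.5  0.7] grip=0.651
False
 t=36.7 y=153.8 a=0.135 r=313.0 f(t,y,r)=[0.3 0.2 0.3] grip=0.654
```

View pics/w4.png

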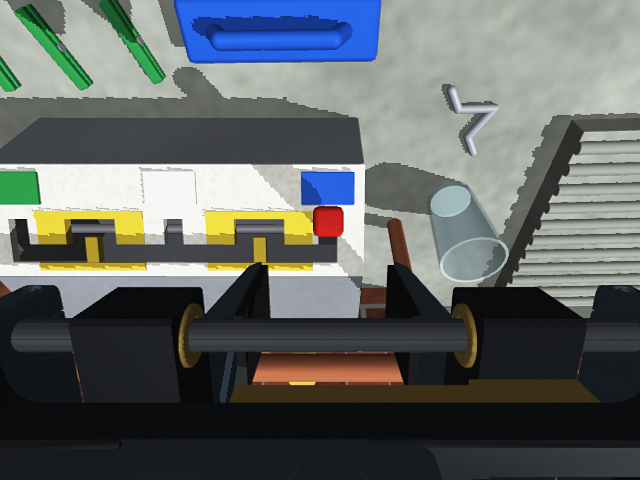

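The lever is down in the blue-tile slot (grip at 328,222, overlapping the tile's lower edge just as it did in the off slot). It is released, the gripper is clear, and the loose items look undisturbed.

```bash
python3 -c "
from bench import ctrl
print(ctrl.sign_off(),ctrl.current_t())"
```

```text
the job is handed in; nothing more can be done
the job is handed in; nothing more can be done
```

The lever is resting down in the end slot at the blue tile (console +y) and released, with the gripper clear, and I handed the job in at about 37 s of the 54 s allowed; sign-off gave no pass or fail verdict.

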